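Turn the quartz sphere in its marble tray for the close-up

TASK

For the close-up under the ring light, take the rose-quartz sphere off its brass ring and set it down gently, without dropping it, in the hollow of the marble tray on the wooden riser. Then grip the tray by its two long sides, lift it level and straight up clear of the riser, and only then turn it a quarter turn (either way round) so that it lies crosswise to the riser, never letting the sphere wander from the middle of the hollow. Finish still holding the tray in the gripper, level and motionless about 10 cm above the riser, and leave the cosmetics and the nail file around it as they are.

Things in the scene. Friction and masses are not known exactly. Their poses are not given: they have to be found in the camera images.
- tray: white marble tray, a loose oblong slab 110 mm long (x) x 62 mm wide (y) x 14 mm high, about 240 g, flat upright sides, both ends alike. Amid its top a round dished hollow, 54 mm across, 3.5 mm deep (floor 10.5 mm above the underside), sloping 6 degrees inside, 12 degrees near the edge. Origin: centre of the underside, z up. At first centred on the riser, long side along the riser's
- riser: dark wooden display riser, a block 84 mm long (its x axis) x 46 mm wide (y) x 60 mm high, fixed to the dresser; the tray on it overhangs by 8 mm on each long side, 13 mm at each end. Origin: centre of the underside on the dresser top (height 0), z up
- quartz: loose polished rose-quartz sphere, pink, 30 mm in diameter, about 37 g; it rolls freely. Origin: its centre (its axes mean nothing). At first it rests on the brass ring with its centre about 27 mm above the dresser; lying in the middle of the tray's hollow its centre is 25 mm above the tray's underside
- ring_stand: loose brass ring in which the sphere stands at first: 28 mm outside, 16 mm inside diameter, 14 mm high, 45 g. Origin: centre of the underside. No longer needed once the sphere is off
- lipstick_a: black lipstick tube standing upright, 20 mm in diameter, 75 mm high. Origin: centre of its foot. Bystander
- lipstick_b: a second lipstick tube, the same. Bystander
- lipstick_c: a third lipstick tube, the same. Bystander
- nail_file: aluminium nail file lying flat, 148 mm long (its x axis) x 16 mm x 4 mm. Origin: near its middle, underside. Bystander
- toner: amber glass toner bottle with black cap, closed, standing, 48 mm in diameter, 142 mm high. Origin: centre of its foot. Bystander
- cream_jar: white cream jar with metal lid, 62 mm in diameter, 44 mm high. Origin: centre of its foot. Bystander
Mind the look-alikes: they are no part of the job. There is more than one size of the tray; the job needs the smaller. Leave any blue look-alike of the quartz alone.

How it is judged:
By the outcome, as a careful person would: the job done as asked, in the order asked, and still so for the second after the job is handed in, while the arm keeps its last pose, push and grip.
It also fails if it takes over 58 s, if anything falls off the work surface, if the arm or the gripper's body presses on something with over 40 N, if the wrist force passes 120 N, or if a joint passes its speed limit or range.

ROBOT

A 6-joint arm with a two-finger parallel gripper is mounted at the origin on the work surface. World frame = base frame: x ahead of the robot, y to its left, z up, the work surface at z = 0. Lengths are in m, angles in degrees, forces in N, time in s.
With the tool pointing down it reaches from about 0.35 to 0.775 m from the base axis. Payload 7.3 kg.
Tool frame: the origin (TCP) lies on the centre line of the jaws, within the pads' length; the fingertips stand 22 mm ahead of it and the grasp point (between the pads) lies 3 mm ahead of it; z points along the fingers, y is the line along which they close (so a half turn about z gives the same grasp; the last joint's range is limited). The gripper opens to 92 mm and grips with 3 to 60 N. Pads are 19 mm wide; open, the fingers measure 130 mm over their backs; the gripper's body (75 mm by 190 mm) begins 47 mm behind the grasp point.
Start: joints at [57.697, 19.595, 87.324, -0, 73.075, -8.365], TCP at [0.213, 0.48, 0.249] pointing down, gripper open.
Joint ranges: [-145.02, 145.02], [-44.19, 115.74], [2.07, 154.8], [-57.11, 237.11], [16.16, 152.29], [-177.93, 177.93]. Speed limits (degrees/s): [147.25, 147.25, 180, 180, 180, 180].

INTERFACE

Orientations are given as a 3x3 rotation matrix whose columns are the frame's x, y, z axes.
In Python, from bench import get_state, camera, close_job gives the robot as it stands.
- The arm moves only by the tool jog_arm, never from a script. Its argument "targets" is a list of rows, each an object with "travel": the shift along the tool's x, y, z in fractions of the full range, 1 being 1000 mm, a list of three; "turn": the turn, a rotation vector about the tool's x, y, z in a scale on which 1.0 is 45 degrees, a list of three. A call has 1 to 8 rows; each row is the pose to reach, as a shift and turn from the pose commanded when the call began, along the tool's axes at that moment; what a row does not reach only later rows make up. A row lasts 1/12 s, in which the tool goes at most 41.7 mm and 7.16 degrees, less where a joint would pass 70% of its speed; a pose out of reach is approached as far as the arm can. A call with a gripper value outside its range is refused whole. "jaw" is the opening, from -1 (shut) to 1 (fully open), set as the call begins (left out, the last holds). The fingers move at their own pace and stop on an object; "newtons" is the grip in N (left out, the last holds). Time passes only in rows, so rows that repeat a pose let the fingers close. It gives the time, the measured TCP pose, the force, the opening and the grip force at its end, in the units of the state.
- get_state(): the state, without advancing time (a new reading comes with each control period).
- camera(name): name is "side" or "top"; returns a dict with "frame" (480x640x3 uint8, red, green, blue), "vfov" (degrees; the focal length in pixels is half the picture's height over the tangent of half this angle, whatever the lens; pixels are square), "cx", "cy" (the principal point, pixels), "R" (3x3) and "t" (3): a world point X has camera coordinates R X + t. Camera axes: x right, y down, z forward; pixel columns grow to the right and rows downward; lengths in m; the calibration is good to about 2 mm. A picture is of the moment at which its call begins. There is no depth.
- close_job(): hands the job in; it is judged then, once.
The state is a dict: "time_s": time; "joint_pos": joint angles; "joint_vel": joint speeds; "tau": joint torques, N m; "ee_pos": TCP position; "orientation": TCP orientation; "wrist_force": force on the tool from outside, world axes, zero at the start; "ft_torque": the same for the moment, N m; "opening": finger opening in m; "finger_force": force on a finger pad.
Only numpy, scipy, OpenCV 4.12 (cv2) and the standard library are available. Lean on these libraries where they do the work, as an engineer would, in place of code of your own. Each camera call takes 0.05 s, during which the arm holds its last target. There are 200 camera calls.

## Working session

There is one attempt and no reset: what is moved stays moved. The work goes in short steps, Python scripts to look and compute and a tool call to move; the robot and the scene stay as the last step left them, time stands still between calls to the robot, and variables do not carry over. Pictures are saved under pics/ and viewed, at most 10 in all, crops included, and the job is handed in when it is done.

Besides the shell and the picture viewer there is one more tool, called by a JSON object that holds its "api" and its "payload", one argument or row to a line. jog_arm: Moves the arm, as the interface text tells. Its arguments: {"type":"object","properties":{"targets":{"type":"array"},"jaw":{"type":"number"},"newtons":{"type":"number"}},"required":["targets"]}

```bash
mkdir -p pics; ls; python3 - <<'E'
from bench import *
import cv2,json,numpy as np
for n in("top","side"):
    c=camera(n); cv2.imwrite(f"pics/{n}0.png",c["frame"][:,:,::-1]); f=dict(c);f.pop("frame")
    print(n,f); np.savez(f"pics/{n}0.npz",**c)
print(get_state())
E
```

```text
pics
top {'vfov': 52.002068399558325, 'cx': 308.6952255312006, 'cy': 242.96215837418526, 'R': array([[ 0.01379769, -0.99984048, -0.01134179],
       [-0.9920008 , -0.01226436, -0.1256344 ],
       [ 0.12547526,  0.01298453, -0.99201177]]), 't': array([0.00117804, 0.52080815, 0.99300749])}
side {'vfov': 42.21234392943512, 'cx': 328.1238680357772, 'cy': 239.73442885250392, 'R': array([[-0.98441797, -0.17552491,  0.01059592],
       [-0.11468367,  0.59518067, -0.79536635],
       [ 0.13330012, -0.7841881 , -0.60603639]]), 't': array([0.52222573, 0.10092001, 1.28986267])}
{'time_s': 0.1, 'joint_pos': array([ 5.76987745e+01,  1.96320066e+01,  8.73715003e+01,  1.22932281e-03,
        7.30748061e+01, -8.36515572e+00]), 'joint_vel': array([ 0.03177444, -0.03162408, -0.10525963,  0.00774121,  0.11184291,
        0.02918579]), 'tau': array([ 1.17514435e-03, -4.32003736e+01, -2.44695067e+01,  7.18549825e-02,
        5.26715477e-02, -1.01500052e-05]), 'ee_pos': array([0.21279646, 0.47957813, 0.24811997]), 'orientation': array([[-9.13996101e-01,  4.05722280e-01, -7.47737654e-04],
       [ 4.05722910e-01,  9.13995411e-01, -1.14433571e-03],
       [ 2.19146291e-04, -1.34929267e-03, -9.99999066e-01]]), 'wrist_force': array([-0.10365501, -0.63148542,  0.26802969]), 'ft_torque': array([-0.02223606, -0.00440443,  0.01992553]), 'finger_force': 0.0, 'opening': 0.0915991410096205}
```

View pics/top0.png

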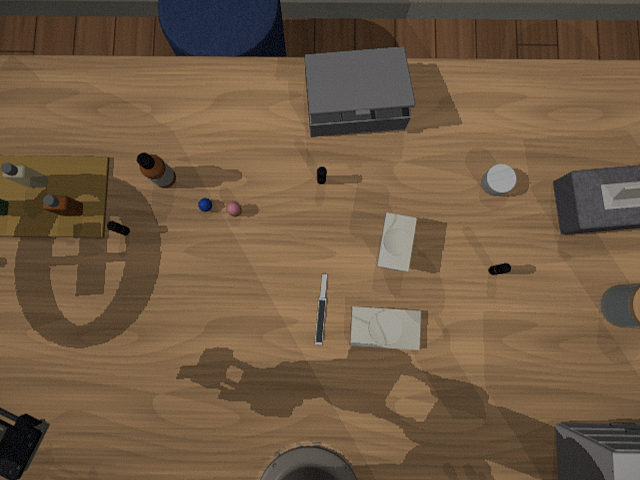

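View pics/side0.png

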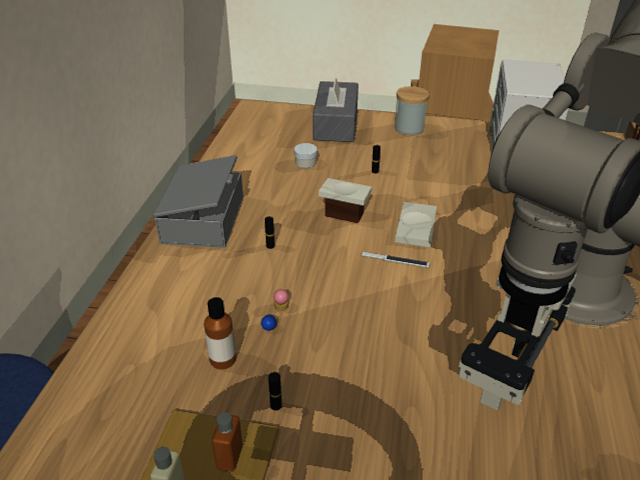

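Top view: the pink sphere is at (234,208) and its blue look-alike at (205,205). The tray on the riser is at (397,242). A larger slab lies flat on the dresser at (386,328). The pink sphere and the riser tray fit the description. I'll confirm with enlarged crops.

```bash
python3 - <<'E'
import cv2,numpy as np
t=cv2.imread("pics/top0.png");s=cv2.imread("pics/side0.png")
z=lambda im,x,y,w,h,k:cv2.resize(im[y:y+h,x:x+w],None,fx=k,fy=k,interpolation=cv2.INTER_CUBIC)
a=np.hstack([z(t,365,200,66,83,6),z(t,185,180,66,83,6)]); 
b=np.hstack([z(s,312,170,66,60,6),z(s,250,280,66,60,6)])
for n,c in(("ct",a),("cs",b)): print(n,c.shape); cv2.imwrite(f"pics/{n}.png",c)
E
```

```text
ct (498, 792, 3)
cs (360, 792, 3)
```

View pics/ct.png

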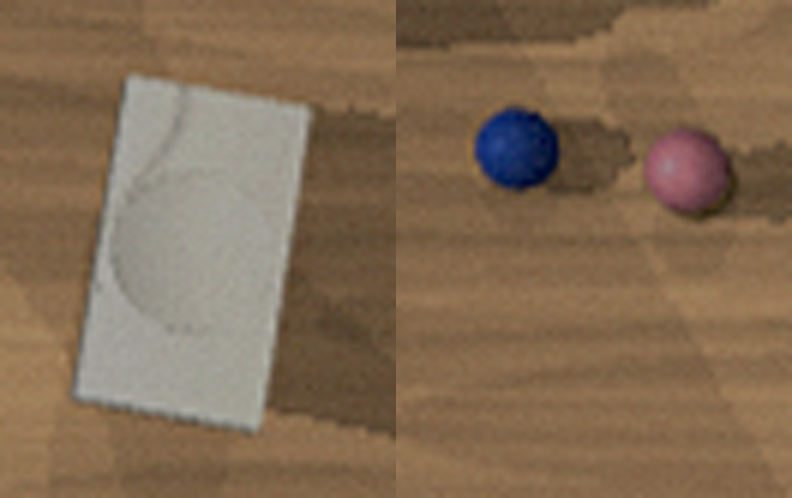

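View pics/cs.png

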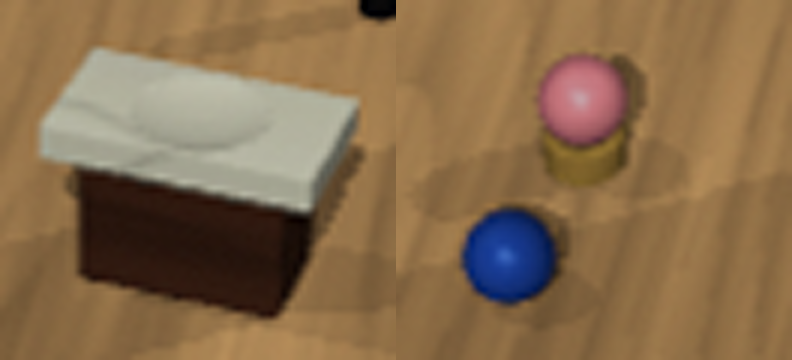

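```bash
cat >h.py <<'E'
import numpy as np,cv2
def P(c):
    f=240/np.tan(np.radians(float(c["vfov"]))/2)
    return np.array([[f,0,c["cx"]],[0,f,c["cy"]],[0,0,1]])@np.c_[c["R"],c["t"]]
def tri(A,B,ta,sb):
    ta=np.atleast_2d(ta).astype(float);sb=np.atleast_2d(sb).astype(float)
    X=cv2.triangulatePoints(P(A),P(B),ta.T,sb.T);X=(X[:3]/X[3]).T
    return X,[np.round(proj(C,X)-p,1).tolist() for C,p in((A,ta),(B,sb))]
def proj(C,X):
    q=np.c_[X,np.ones(len(X))]@P(C).T
    return q[:,:2]/q[:,2:]
E
python3 - <<'E'
from h import *
A=np.load("pics/top0.npz");B=np.load("pics/side0.npz")
u=lambda p,o,k=6:(np.array(p)+.5)/k-.5+o
t=u([(127,75),(312,107),(261,430),(75,400)],(365,200)); s=u([(40,125),(97,48),(358,98),(316,187)],(312,170))
X,r=tri(A,B,t,s);print(X.round(4),r,X.mean(0))
e=(X[0]+X[1]-X[2]-X[3])/2;print("long",np.linalg.norm(e),np.degrees(np.arctan2(e[1],e[0])))
e=(X[0]+X[3]-X[1]-X[2])/2;print("short",np.linalg.norm(e),np.degrees(np.arctan2(e[1],e[0])))
t=u([(291,170),(121,149)],(185,180)); s=u([(187,99),(114,256)],(250,280))
print(tri(A,B,t,s))
# others, full-image px: lipstick (321,175/169,?), (508,268), jar
print(tri(A,B,[(321,170),(508,267),(501,172),(324,276),(319,344),(148,160)],[(268,219),(376,147),(306,148),(363,255),(427,264),(216,304)])[0].round(3))
E
```

```text
[[ 0.5802 -0.1464  0.0768]
 [ 0.5695 -0.2083  0.0754]
 [ 0.4622 -0.1898  0.0764]
 [ 0.4709 -0.129   0.0735]] [[[-0.0, -0.3], [0.0, 0.1], [-0.0, -0.4], [-0.0, -0.1]], [[0.2, 0.0], [-0.1, -0.0], [0.2, 0.0], [0.1, 0.0]]] [ 0.52069414 -0.16836524  0.07549599]
long 0.10975732973993678 -9.386410056255553
short 0.06211562021967341 80.97543859385225
(array([[0.59463513, 0.16914134, 0.02870181],
       [0.60363532, 0.23221772, 0.01701287]]), [[[-0.0, -0.3], [-0.0, -0.2]], [[0.2, 0.0], [0.1, 0.0]]])
[[ 0.666 -0.015  0.076]
 [ 0.474 -0.389  0.07 ]
 [ 0.665 -0.391  0.047]
 [ 0.456 -0.025 -0.   ]
 [ 0.315 -0.016  0.004]
 [ 0.666  0.319  0.133]]
```

Confirmed: the pink sphere sits on the brass ring, and the slab on the riser measures 110 x 62 mm, so it is the smaller tray. The blue sphere lies directly on the dresser. I'll move above the pink sphere.

The rows are not in the units I measure in: shifts go in shares of 1000 mm and turns go in shares of 45 degrees. I convert before sending: -232 mm / 1000 = -0.232, -197 mm / 1000 = -0.197.

{"api": "jog_arm", "payload": {
  "targets": [
    {"travel":[-0.01,-0.003,0],"turn":[0,0,0]},
    {"travel":[-0.03,-0.008,0],"turn":[0,0,0]},
    {"travel":[-0.06,-0.016,0],"turn":[0,0,0]},
    {"travel":[-0.093,-0.025,0],"turn":[0,0,0]},
    {"travel":[-0.127,-0.035,0],"turn":[0,0,0]},
    {"travel":[-0.162,-0.044,0],"turn":[0,0,0]},
    {"travel":[-0.197,-0.054,0],"turn":[0,0,0]},
    {"travel":[-0.232,-0.063,0],"turn":[0,0,0]}
  ],
  "jaw": 0.2,
  "newtons": 8
}}

```text
time_s: 0.77
ee_pos: [0.4008, 0.3261, 0.2486]
orientation: [[-0.914, 0.406, -0.0], [0.406, 0.914, -0.0], [0.0, -0.0, -1.0]]
wrist_force: [0.3, 1.2, 1.1]
opening: 0.0554
finger_force: 0.0
```

To row units: -243 mm / 1000 = -0.243, -230 mm / 1000 = -0.23, 30 degrees / 45 = 0.6667.

{"api": "jog_arm", "payload": {
  "targets": [
    {"travel":[-0.035,-0.009,0.005],"turn":[0,0,0.0667]},
    {"travel":[-0.07,-0.019,0.015],"turn":[0,0,0.1556]},
    {"travel":[-0.105,-0.029,0.03],"turn":[0,0,0.2444]},
    {"travel":[-0.14,-0.038,0.045],"turn":[0,0,0.3333]},
    {"travel":[-0.175,-0.048,0.06],"turn":[0,0,0.4222]},
    {"travel":[-0.207,-0.057,0.07],"turn":[0,0,0.5111]},
    {"travel":[-0.23,-0.063,0.077],"turn":[0,0,0.6]},
    {"travel":[-0.243,-0.066,0.08],"turn":[0,0,0.6667]}
  ]
}}

```text
time_s: 1.43
ee_pos: [0.5963, 0.1657, 0.1667]
orientation: [[-0.584, 0.812, -0.002], [0.812, 0.584, -0.001], [0.0, -0.002, -1.0]]
wrist_force: [-0.0, -0.3, 0.6]
opening: 0.0553
finger_force: 0.0
```

{"api": "jog_arm", "payload": {
  "targets": [
    {"travel":[0,0,0],"turn":[0,0,0]},
    {"travel":[0,0,0],"turn":[0,0,0]}
  ]
}}

```text
time_s: 1.6
ee_pos: [0.5947, 0.1682, 0.1681]
orientation: [[-0.589, 0.808, -0.002], [0.808, 0.589, -0.0], [0.001, -0.001, -1.0]]
wrist_force: [0.4, 0.1, 0.3]
opening: 0.0548
finger_force: 0.0
```

{"api": "jog_arm", "payload": {
  "targets": [
    {"travel":[0.0005,0.0005,0.01],"turn":[0,0,0]},
    {"travel":[0.0005,0.0005,0.03],"turn":[0,0,0]},
    {"travel":[0.0005,0.0005,0.055],"turn":[0,0,0]},
    {"travel":[0.0005,0.0005,0.08],"turn":[0,0,0]},
    {"travel":[0.0005,0.0005,0.102],"turn":[0,0,0]},
    {"travel":[0.0005,0.0005,0.118],"turn":[0,0,0]},
    {"travel":[0.0005,0.0005,0.126],"turn":[0,0,0]},
    {"travel":[0.0005,0.0005,0.128],"turn":[0,0,0]}
  ]
}}

```text
time_s: 2.27
ee_pos: [0.5933, 0.1707, 0.0392]
orientation: [[-0.59, 0.807, -0.003], [0.807, 0.59, -0.0], [0.001, -0.003, -1.0]]
wrist_force: [-1.7, 0.3, -0.1]
opening: 0.055
finger_force: 0.0
```

```bash
python3 - <<'E'
from bench import *
import cv2,numpy as np
s=get_state();print(s["ee_pos"],s["opening"],s["wrist_force"])
a=camera("top")["frame"][165:245,195:275,::-1];b=camera("side")["frame"][255:335,242:322,::-1]
cv2.imwrite("pics/g1.png",cv2.resize(np.hstack([a,b]),None,fx=5,fy=5,interpolation=2))
E
```

```text
[0.59328321 0.17066587 0.03919909] 0.055030098647879076 [-1.66180406  0.28929783 -0.09734043]
```

View pics/g1.png

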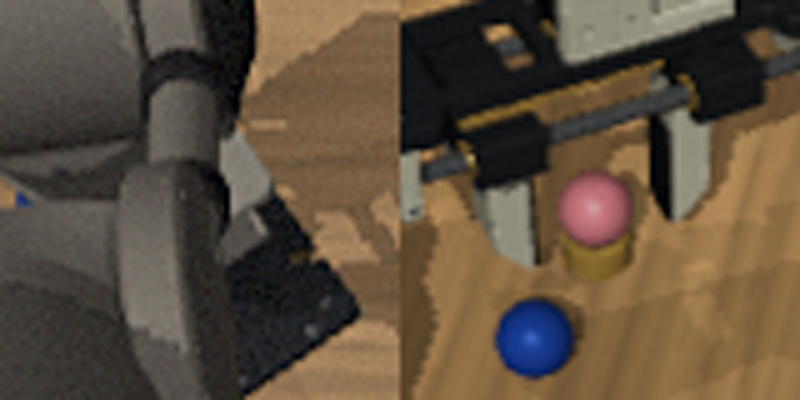

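The side crop shows the pink sphere at (594,208), about midway between the fingertips at (520,262) and (680,215). The blue sphere is clear of the fingers. I'll close now.

{"api": "jog_arm", "payload": {
  "targets": [
    {"travel":[0,0,0],"turn":[0,0,0]},
    {"travel":[0,0,0],"turn":[0,0,0]},
    {"travel":[0,0,0],"turn":[0,0,0]},
    {"travel":[0,0,0],"turn":[0,0,0]},
    {"travel":[0,0,0],"turn":[0,0,0]},
    {"travel":[0,0,0],"turn":[0,0,0]}
  ],
  "jaw": -0.5,
  "newtons": 10
}}

```text
time_s: 2.87
ee_pos: [0.5951, 0.1699, 0.0413]
orientation: [[-0.589, 0.808, 0.001], [0.808, 0.589, 0.0], [-0.0, 0.001, -1.0]]
wrist_force: [-0.4, -0.6, 3.0]
opening: 0.0291
finger_force: 10.0
```

To row units: -30 mm / 1000 = -0.03, -29 mm / 1000 = -0.029.

{"api": "jog_arm", "payload": {
  "targets": [
    {"travel":[0,0,-0.001],"turn":[0,0,0]},
    {"travel":[0,0,-0.003],"turn":[0,0,0]},
    {"travel":[0,0,-0.007],"turn":[0,0,0]},
    {"travel":[0,0,-0.013],"turn":[0,0,0]},
    {"travel":[0,0,-0.02],"turn":[0,0,0]},
    {"travel":[0,0,-0.026],"turn":[0,0,0]},
    {"travel":[0,0,-0.029],"turn":[0,0,0]},
    {"travel":[0,0,-0.03],"turn":[0,0,0]}
  ]
}}

```text
time_s: 3.53
ee_pos: [0.5954, 0.1701, 0.0719]
orientation: [[-0.589, 0.808, 0.002], [0.808, 0.589, 0.0], [-0.001, 0.002, -1.0]]
wrist_force: [0.4, 0.5, 0.1]
opening: 0.0292
finger_force: 10.0
```

```bash
python3 - <<'E'
from bench import *
import cv2,numpy as np
s=get_state();print(s["ee_pos"],s["opening"],s["finger_force"],s["wrist_force"])
b=camera("side")["frame"][235:335,232:332,::-1]
cv2.imwrite("pics/g2.png",cv2.resize(b,None,fx=4,fy=4,interpolation=2))
E
```

```text
[0.59540678 0.17005334 0.07187169] 0.029208742532065693 10.000073164701462 [0.38833795 0.517842   0.05193841]
```

View pics/g2.png

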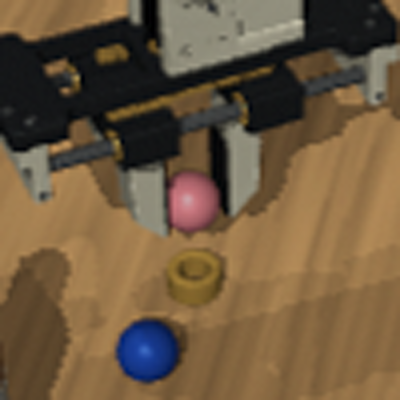

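The sphere is held off the ring, at (193,202) in the crop. The blue sphere hasn't moved.

```bash
python3 - <<'E'
from h import *
B=np.load("pics/side0.npz")
from bench import get_state
s=get_state();R=s["orientation"];p=s["ee_pos"]
from scipy.optimize import least_squares
px=np.array([193.5/4-.5+232,202.5/4-.5+235])
f=lambda q:(proj(B,(p+R@np.array([q[0],0,q[1]]))[None])[0]-px)
o=least_squares(f,[0,.01]).x;print("offset tool x,z",o)
sp=p+R@[o[0],0,o[1]];d=np.r_[.5207,-.1684,0]-np.r_[sp[:2],0];print(sp,"tool delta",R.T@d*1e3)
E
```

```text
offset tool x,z [-0.00049488  0.01392107]
[0.59556819 0.16959798 0.05766139] tool delta [-2.29165569e+02 -2.59482144e+02 -1.89598562e-01]
```

To row units: -115 mm / 1000 = -0.115, -101 mm / 1000 = -0.101.

{"api": "jog_arm", "payload": {
  "targets": [
    {"travel":[0,0,-0.01],"turn":[0,0,0]},
    {"travel":[-0.003,-0.004,-0.028],"turn":[0,0,0]},
    {"travel":[-0.012,-0.013,-0.048],"turn":[0,0,0]},
    {"travel":[-0.025,-0.028,-0.062],"turn":[0,0,0]},
    {"travel":[-0.042,-0.047,-0.071],"turn":[0,0,0]},
    {"travel":[-0.061,-0.069,-0.074],"turn":[0,0,0]},
    {"travel":[-0.081,-0.092,-0.075],"turn":[0,0,0]},
    {"travel":[-0.101,-0.115,-0.075],"turn":[0,0,0]}
  ]
}}

```text
time_s: 4.25
ee_pos: [0.5611, 0.0195, 0.1468]
orientation: [[-0.589, 0.808, 0.001], [0.808, 0.589, -0.0], [-0.001, 0.001, -1.0]]
wrist_force: [0.8, 0.1, 0.2]
opening: 0.029
finger_force: 10.0
```

To row units: -142 mm / 1000 = -0.142, -137 mm / 1000 = -0.137.

{"api": "jog_arm", "payload": {
  "targets": [
    {"travel":[-0.021,-0.023,0],"turn":[0,0,0]},
    {"travel":[-0.041,-0.046,0],"turn":[0,0,0]},
    {"travel":[-0.061,-0.069,0],"turn":[0,0,0]},
    {"travel":[-0.08,-0.091,0],"turn":[0,0,0]},
    {"travel":[-0.097,-0.11,0],"turn":[0,0,0]},
    {"travel":[-0.111,-0.125,0],"turn":[0,0,0]},
    {"travel":[-0.121,-0.137,0],"turn":[0,0,0]},
    {"travel":[-0.126,-0.142,0],"turn":[0,0,0]}
  ]
}}

```text
time_s: 4.92
ee_pos: [0.5202, -0.1668, 0.1461]
orientation: [[-0.587, 0.81, 0.0], [0.81, 0.587, -0.0], [-0.0, -0.0, -1.0]]
wrist_force: [-0.9, -0.7, 0.1]
opening: 0.0292
finger_force: 10.0
```

To row units: -2 mm / 1000 = -0.002.

{"api": "jog_arm", "payload": {
  "targets": [
    {"travel":[-0.002,-0.002,0],"turn":[0,0,0]},
    {"travel":[-0.002,-0.002,0],"turn":[0,0,0]},
    {"travel":[-0.002,-0.002,0],"turn":[0,0,0]},
    {"travel":[-0.002,-0.002,0],"turn":[0,0,0]}
  ]
}}

```text
time_s: 5.25
ee_pos: [0.5205, -0.1666, 0.1457]
orientation: [[-0.59, 0.808, -0.0], [0.808, 0.59, 0.0], [0.0, 0.0, -1.0]]
wrist_force: [0.2, 0.1, -0.6]
opening: 0.0293
finger_force: 10.0
```

```bash
python3 - <<'E'
from bench import *
from h import *
s=get_state();R=s["orientation"];p=s["ee_pos"];print(p,s["opening"],s["finger_force"],s["wrist_force"])
c=camera("side");b=c["frame"][130:230,295:395,::-1]
cv2.imwrite("pics/g3.png",cv2.resize(b,None,fx=5,fy=5,interpolation=2))
sp=p+R@[-.0005,0,.014];print(sp,"delta",R.T@(np.r_[.5207,-.1684,.085]-sp)*1e3, "pred px",(proj(c,sp[None])[0]-[295,130]+.5)*5-.5)
E
```

```text
[ 0.52054232 -0.16663569  0.14572545] 0.029274962333952496 10.00006690621376 [ 0.19976918  0.05268532 -0.64343604]
[ 0.52083621 -0.16703406  0.13172527] delta [-1.03954965 -0.9237277  46.72474091] pred px [256.2705318  191.39825328]
```

View pics/g3.png

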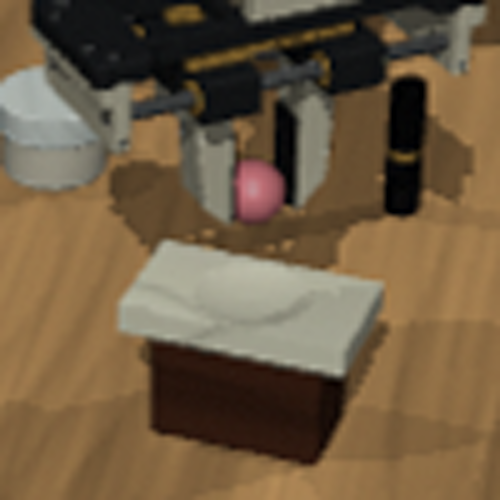

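The sphere is at (258,190), within 2 px of the prediction, directly above the hollow. I'll descend.

To row units: 43.5 mm / 1000 = 0.0435, 43 mm / 1000 = 0.043.

{"api": "jog_arm", "payload": {
  "targets": [
    {"travel":[-0.001,-0.001,0.003],"turn":[0,0,0]},
    {"travel":[-0.001,-0.001,0.009],"turn":[0,0,0]},
    {"travel":[-0.001,-0.001,0.017],"turn":[0,0,0]},
    {"travel":[-0.001,-0.001,0.026],"turn":[0,0,0]},
    {"travel":[-0.001,-0.001,0.034],"turn":[0,0,0]},
    {"travel":[-0.001,-0.001,0.04],"turn":[0,0,0]},
    {"travel":[-0.001,-0.001,0.043],"turn":[0,0,0]},
    {"travel":[-0.001,-0.001,0.0435],"turn":[0,0,0]}
  ]
}}

```text
time_s: 5.97
ee_pos: [0.5197, -0.1689, 0.1012]
orientation: [[-0.589, 0.808, -0.001], [0.808, 0.589, 0.001], [0.002, -0.001, -1.0]]
wrist_force: [0.4, -0.3, -1.3]
opening: 0.0296
finger_force: 10.0
```

{"api": "jog_arm", "payload": {
  "targets": [
    {"travel":[0,0,0],"turn":[0,0,0]},
    {"travel":[0,0,0.0003],"turn":[0,0,0]},
    {"travel":[0,0,0.0006],"turn":[0,0,0]},
    {"travel":[0,0,0.0009],"turn":[0,0,0]},
    {"travel":[0,0,0.0012],"turn":[0,0,0]},
    {"travel":[0,0,0.0015],"turn":[0,0,0]}
  ]
}}

```text
time_s: 6.47
ee_pos: [0.5202, -0.1691, 0.1009]
orientation: [[-0.589, 0.808, 0.0], [0.808, 0.589, -0.0], [-0.0, 0.0, -1.0]]
wrist_force: [0.3, 0.3, -0.4]
opening: 0.0292
finger_force: 10.0
```

To row units: 0.8 mm / 1000 = 0.0008, 0.6 mm / 1000 = 0.0006.

{"api": "jog_arm", "payload": {
  "targets": [
    {"travel":[0,0,0.0003],"turn":[0,0,0]},
    {"travel":[0,0,0.0006],"turn":[0,0,0]},
    {"travel":[0,0,0.0008],"turn":[0,0,0]},
    {"travel":[0,0,0.0008],"turn":[0,0,0]},
    {"travel":[0,0,0.0008],"turn":[0,0,0]}
  ]
}}

```text
time_s: 6.88
ee_pos: [0.5203, -0.1691, 0.1002]
orientation: [[-0.589, 0.808, 0.0], [0.808, 0.589, -0.0], [-0.0, 0.0, -1.0]]
wrist_force: [-0.3, -0.4, 2.7]
opening: 0.0291
finger_force: 10.0
```

{"api": "jog_arm", "payload": {
  "targets": [
    {"travel":[0,0,0.0003],"turn":[0,0,0]},
    {"travel":[0,0,0.0006],"turn":[0,0,0]},
    {"travel":[0,0,0.0006],"turn":[0,0,0]},
    {"travel":[0,0,0.0006],"turn":[0,0,0]}
  ]
}}

```text
time_s: 7.22
ee_pos: [0.5204, -0.1693, 0.1]
orientation: [[-0.589, 0.808, 0.001], [0.808, 0.589, -0.001], [-0.001, 0.0, -1.0]]
wrist_force: [-1.8, -0.0, 6.6]
opening: 0.0291
finger_force: 10.0
```

Contact felt at 6.6 N. I'll ease off and open in small steps.

To row units: -0.5 mm / 1000 = -0.0005, -0.3 mm / 1000 = -0.0003.

{"api": "jog_arm", "payload": {
  "targets": [
    {"travel":[0,0,-0.0003],"turn":[0,0,0]},
    {"travel":[0,0,-0.0005],"turn":[0,0,0]},
    {"travel":[0,0,-0.0005],"turn":[0,0,0]}
  ],
  "newtons": 4
}}

```text
time_s: 7.47
ee_pos: [0.5203, -0.1691, 0.1]
orientation: [[-0.589, 0.808, 0.001], [0.808, 0.589, -0.0], [-0.0, 0.0, -1.0]]
wrist_force: [-1.3, -0.5, 5.1]
opening: 0.0295
finger_force: 4.0
```

{"api": "jog_arm", "payload": {
  "targets": [
    {"travel":[0,0,0],"turn":[0,0,0]},
    {"travel":[0,0,0],"turn":[0,0,0]},
    {"travel":[0,0,0],"turn":[0,0,0]}
  ],
  "jaw": -0.3
}}

```text
time_s: 7.72
ee_pos: [0.5199, -0.1688, 0.0994]
orientation: [[-0.589, 0.808, -0.001], [0.808, 0.589, 0.001], [0.001, -0.0, -1.0]]
wrist_force: [1.3, -0.2, 0.6]
opening: 0.0321
finger_force: 0.0
```

{"api": "jog_arm", "payload": {
  "targets": [
    {"travel":[0,0,0],"turn":[0,0,0]},
    {"travel":[0,0,0],"turn":[0,0,0]},
    {"travel":[0,0,0],"turn":[0,0,0]},
    {"travel":[0,0,0],"turn":[0,0,0]}
  ],
  "jaw": 0
}}

```text
time_s: 8.05
ee_pos: [0.5201, -0.169, 0.0997]
orientation: [[-0.589, 0.808, -0.0], [0.808, 0.589, 0.0], [0.0, 0.0, -1.0]]
wrist_force: [0.2, -0.0, 0.2]
opening: 0.0453
finger_force: 0.0
```

To row units: -45 mm / 1000 = -0.045, -43 mm / 1000 = -0.043.

{"api": "jog_arm", "payload": {
  "targets": [
    {"travel":[0,0,-0.002],"turn":[0,0,0]},
    {"travel":[0,0,-0.006],"turn":[0,0,0]},
    {"travel":[0,0,-0.013],"turn":[0,0,0]},
    {"travel":[0,0,-0.022],"turn":[0,0,0]},
    {"travel":[0,0,-0.031],"turn":[0,0,0]},
    {"travel":[0,0,-0.038],"turn":[0,0,0]},
    {"travel":[0,0,-0.043],"turn":[0,0,0]},
    {"travel":[0,0,-0.045],"turn":[0,0,0]}
  ]
}}

```text
time_s: 8.72
ee_pos: [0.5206, -0.1692, 0.1462]
orientation: [[-0.589, 0.808, 0.002], [0.808, 0.589, -0.001], [-0.002, 0.001, -1.0]]
wrist_force: [0.2, -0.4, -0.5]
opening: 0.0459
finger_force: 0.0
```

```bash
python3 - <<'E'
from bench import *
from h import *
s=get_state();print(s["ee_pos"],s["opening"],s["wrist_force"])
c=camera("side");d=camera("top")
b=np.hstack([c["frame"][150:230,305:385,::-1],d["frame"][195:275,360:440,::-1]])
cv2.imwrite("pics/g4.png",cv2.resize(b,None,fx=5,fy=5,interpolation=2))
print((proj(c,np.array([[.5207,-.1684,.0865]]))[0]-[305,150]+.5)*5-.5)
E
```

```text
[ 0.52056716 -0.16923595  0.14616603] 0.04590889347393759 [ 0.18410183 -0.38861471 -0.46899614]
[204.28940738 174.49934467]
```

View pics/g4.png

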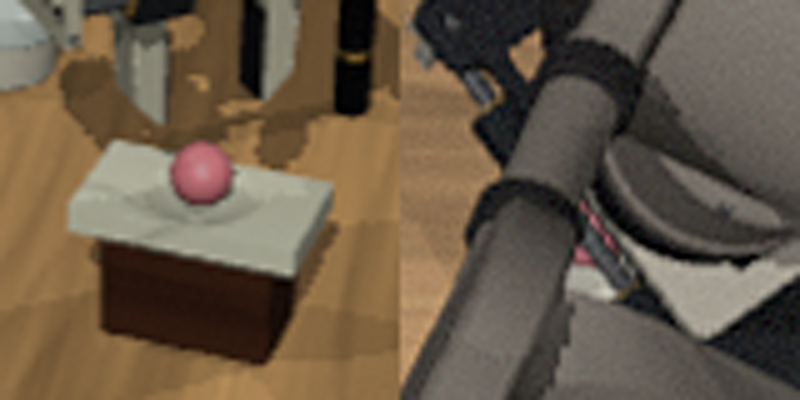

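The sphere rests in the middle of the hollow: seen at (201,173), predicted (204,174). The tray hasn't shifted. I'll align with the tray's long sides.

To row units: 0.5 mm / 1000 = 0.0005, -44.7 degrees / 45 = -0.9933.

{"api": "jog_arm", "payload": {
  "targets": [
    {"travel":[0.0005,0.0005,0],"turn":[0,0,-0.0889]},
    {"travel":[0.0005,0.0005,0],"turn":[0,0,-0.2222]},
    {"travel":[0.0005,0.0005,0],"turn":[0,0,-0.3778]},
    {"travel":[0.0005,0.0005,0],"turn":[0,0,-0.5333]},
    {"travel":[0.0005,0.0005,0],"turn":[0,0,-0.6889]},
    {"travel":[0.0005,0.0005,0],"turn":[0,0,-0.8444]},
    {"travel":[0.0005,0.0005,0],"turn":[0,0,-0.9556]},
    {"travel":[0.0005,0.0005,0],"turn":[0,0,-0.9933]}
  ],
  "jaw": 1
}}

```text
time_s: 9.48
ee_pos: [0.5199, -0.1682, 0.1442]
orientation: [[-0.988, 0.156, -0.001], [0.156, 0.988, 0.001], [0.001, 0.0, -1.0]]
wrist_force: [0.1, -0.1, -0.1]
opening: 0.0909
finger_force: 0.0
```

{"api": "jog_arm", "payload": {
  "targets": [
    {"travel":[0,0,0],"turn":[0,0,0]},
    {"travel":[0,0,0],"turn":[0,0,0]},
    {"travel":[0,0,0],"turn":[0,0,0]},
    {"travel":[0,0,0],"turn":[0,0,0]}
  ]
}}

```text
time_s: 9.82
ee_pos: [0.5202, -0.1683, 0.1446]
orientation: [[-0.987, 0.161, -0.0], [0.161, 0.987, 0.0], [0.0, 0.0, -1.0]]
wrist_force: [-0.1, -0.0, -0.8]
opening: 0.0919
finger_force: 0.0
```

```bash
python3 - <<'E'
from bench import *
from h import *
s=get_state();R=s["orientation"];print(s["ee_pos"],s["opening"],s["joint_pos"])
print(np.degrees(np.arctan2(R[1,1],R[0,1])),"delta",R.T@(np.r_[.5207,-.1684,.070]-s["ee_pos"])*1e3)
E
```

```text
[ 0.52018153 -0.16832653  0.14464986] 0.09187260201739758 [-2.59668670e+01  2.77796410e+01  9.22124302e+01  6.39846566e-03
  6.00236096e+01 -1.06685982e+02]
80.71591636426494 delta [-5.41030006e-01 -1.64725918e-03  7.46497350e+01]
```

To row units: 75 mm / 1000 = 0.075, 72 mm / 1000 = 0.072.

{"api": "jog_arm", "payload": {
  "targets": [
    {"travel":[-0.0005,0,0.004],"turn":[0,0,0]},
    {"travel":[-0.0005,0,0.012],"turn":[0,0,0]},
    {"travel":[-0.0005,0,0.024],"turn":[0,0,0]},
    {"travel":[-0.0005,0,0.038],"turn":[0,0,0]},
    {"travel":[-0.0005,0,0.052],"turn":[0,0,0]},
    {"travel":[-0.0005,0,0.064],"turn":[0,0,0]},
    {"travel":[-0.0005,0,0.072],"turn":[0,0,0]},
    {"travel":[-0.0005,0,0.075],"turn":[0,0,0]}
  ]
}}

```text
time_s: 10.48
ee_pos: [0.5199, -0.168, 0.068]
orientation: [[-0.987, 0.161, -0.002], [0.161, 0.987, 0.001], [0.003, 0.001, -1.0]]
wrist_force: [0.8, -0.4, 0.4]
opening: 0.092
finger_force: 0.0
```

{"api": "jog_arm", "payload": {
  "targets": [
    {"travel":[0,0,0],"turn":[0,0,0]},
    {"travel":[0,0,0],"turn":[0,0,0]},
    {"travel":[0,0,0],"turn":[0,0,0]}
  ],
  "jaw": 0.55
}}

```text
time_s: 10.73
ee_pos: [0.5212, -0.1686, 0.0704]
orientation: [[-0.987, 0.161, 0.001], [0.161, 0.987, -0.001], [-0.001, -0.0, -1.0]]
wrist_force: [0.7, -1.1, -0.4]
opening: 0.0762
finger_force: 0.0
```

```bash
python3 - <<'E'
from bench import *
from h import *
s=get_state();R=s["orientation"];print(s["ee_pos"],s["opening"],s["wrist_force"])
c=camera("side")
cv2.imwrite("pics/g5.png",cv2.resize(c["frame"][130:230,295:395,::-1],None,fx=6,fy=6,interpolation=2))
E
```

```text
[ 0.52117748 -0.16862305  0.07042413] 0.07618695739320787 [ 0.68594031 -1.12255805 -0.44989022]
```

View pics/g5.png

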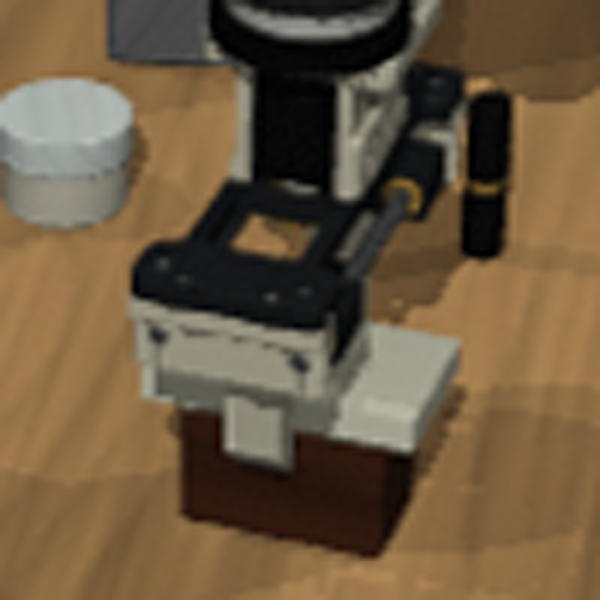

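The fingers straddle the tray's long sides, with the near finger at (260,430) about midway along. I'll close gently in stages.

{"api": "jog_arm", "payload": {
  "targets": [
    {"travel":[0,0,0],"turn":[0,0,0]},
    {"travel":[0,0,0],"turn":[0,0,0]},
    {"travel":[0,0,0],"turn":[0,0,0]}
  ],
  "jaw": 0.41,
  "newtons": 6
}}

```text
time_s: 11.03
ee_pos: [0.5208, -0.1688, 0.0702]
orientation: [[-0.987, 0.16, 0.001], [0.16, 0.987, -0.001], [-0.001, -0.001, -1.0]]
wrist_force: [-1.7, -2.0, 1.3]
opening: 0.0652
finger_force: 2.0
```

{"api": "jog_arm", "payload": {
  "targets": [
    {"travel":[0,0,0],"turn":[0,0,0]},
    {"travel":[0,0,0],"turn":[0,0,0]},
    {"travel":[0,0,0],"turn":[0,0,0]}
  ],
  "jaw": 0.37
}}

```text
time_s: 11.28
ee_pos: [0.5208, -0.1688, 0.0701]
orientation: [[-0.987, 0.161, 0.0], [0.161, 0.987, -0.001], [-0.001, -0.001, -1.0]]
wrist_force: [-1.7, -3.7, 2.7]
opening: 0.0639
finger_force: 5.5
```

{"api": "jog_arm", "payload": {
  "targets": [
    {"travel":[0,0,0],"turn":[0,0,0]},
    {"travel":[0,0,0],"turn":[0,0,0]},
    {"travel":[0,0,0],"turn":[0,0,0]},
    {"travel":[0,0,0],"turn":[0,0,0]}
  ],
  "jaw": 0.3
}}

```text
time_s: 11.62
ee_pos: [0.5209, -0.1687, 0.07]
orientation: [[-0.987, 0.161, 0.0], [0.161, 0.987, -0.0], [-0.001, -0.0, -1.0]]
wrist_force: [-2.4, -5.3, 5.4]
opening: 0.0634
finger_force: 5.7
```

{"api": "jog_arm", "payload": {
  "targets": [
    {"travel":[0,0,0],"turn":[0,0,0]},
    {"travel":[0,0,0],"turn":[0,0,0]},
    {"travel":[0,0,0],"turn":[0,0,0]},
    {"travel":[0,0,0],"turn":[0,0,0]}
  ],
  "jaw": 0,
  "newtons": 35
}}

```text
time_s: 11.95
ee_pos: [0.5209, -0.1687, 0.07]
orientation: [[-0.987, 0.161, 0.001], [0.161, 0.987, -0.0], [-0.001, -0.0, -1.0]]
wrist_force: [-1.3, -4.3, 5.1]
opening: 0.0617
finger_force: 36.2
```

To row units: -10 mm / 1000 = -0.01, -9 mm / 1000 = -0.009.

{"api": "jog_arm", "payload": {
  "targets": [
    {"travel":[0,0,-0.0005],"turn":[0,0,0]},
    {"travel":[0,0,-0.001],"turn":[0,0,0]},
    {"travel":[0,0,-0.002],"turn":[0,0,0]},
    {"travel":[0,0,-0.0035],"turn":[0,0,0]},
    {"travel":[0,0,-0.0055],"turn":[0,0,0]},
    {"travel":[0,0,-0.0075],"turn":[0,0,0]},
    {"travel":[0,0,-0.009],"turn":[0,0,0]},
    {"travel":[0,0,-0.01],"turn":[0,0,0]}
  ]
}}

```text
time_s: 12.62
ee_pos: [0.5208, -0.1684, 0.0801]
orientation: [[-0.987, 0.161, 0.0], [0.161, 0.987, 0.0], [-0.0, 0.0, -1.0]]
wrist_force: [0.1, -0.6, -4.1]
opening: 0.0615
finger_force: 36.2
```

```bash
python3 - <<'E'
from bench import *
from h import *
s=get_state();R=s["orientation"];print(s["ee_pos"],s["opening"],s["wrist_force"],s["ft_torque"],s["finger_force"])
c=camera("side")
cv2.imwrite("pics/g6.png",cv2.resize(c["frame"][130:230,295:395,::-1],None,fx=6,fy=6,interpolation=2))
E
```

```text
[ 0.52080055 -0.16839221  0.08005219] 0.06149199444038518 [ 0.06462866 -0.6270846  -4.06723578] [ 0.019794   -0.01777659 -0.01251046] 36.17835234850645
```

View pics/g6.png

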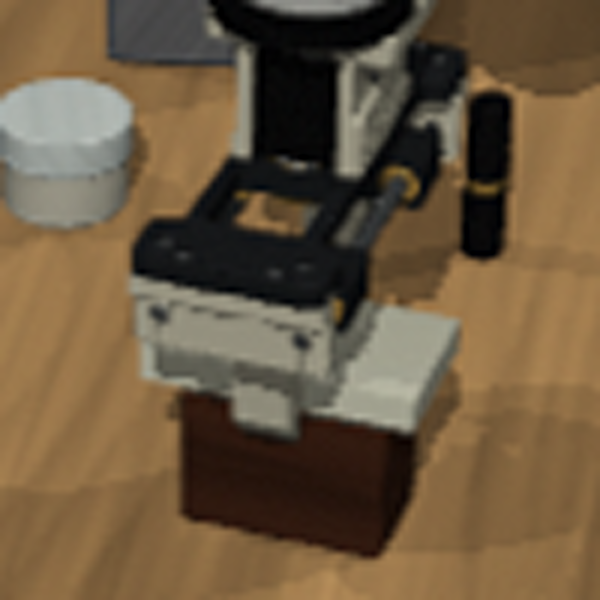

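The tray has come up level, its near edge at about y 370-430 still parallel to the riser. I'll keep lifting slowly.

To row units: -30 mm / 1000 = -0.03, -25 mm / 1000 = -0.025.

{"api": "jog_arm", "payload": {
  "targets": [
    {"travel":[0,0,-0.001],"turn":[0,0,0]},
    {"travel":[0,0,-0.003],"turn":[0,0,0]},
    {"travel":[0,0,-0.006],"turn":[0,0,0]},
    {"travel":[0,0,-0.01],"turn":[0,0,0]},
    {"travel":[0,0,-0.015],"turn":[0,0,0]},
    {"travel":[0,0,-0.02],"turn":[0,0,0]},
    {"travel":[0,0,-0.025],"turn":[0,0,0]},
    {"travel":[0,0,-0.03],"turn":[0,0,0]}
  ]
}}

```text
time_s: 13.33
ee_pos: [0.5208, -0.1684, 0.1105]
orientation: [[-0.987, 0.16, 0.0], [0.16, 0.987, -0.0], [-0.0, -0.0, -1.0]]
wrist_force: [0.3, -0.3, -2.6]
opening: 0.0616
finger_force: 36.2
```

To row units: -40 mm / 1000 = -0.04, -35 mm / 1000 = -0.035.

{"api": "jog_arm", "payload": {
  "targets": [
    {"travel":[0,0,-0.005],"turn":[0,0,0]},
    {"travel":[0,0,-0.01],"turn":[0,0,0]},
    {"travel":[0,0,-0.015],"turn":[0,0,0]},
    {"travel":[0,0,-0.02],"turn":[0,0,0]},
    {"travel":[0,0,-0.025],"turn":[0,0,0]},
    {"travel":[0,0,-0.03],"turn":[0,0,0]},
    {"travel":[0,0,-0.035],"turn":[0,0,0]},
    {"travel":[0,0,-0.04],"turn":[0,0,0]}
  ]
}}

```text
time_s: 14.0
ee_pos: [0.5207, -0.1684, 0.1503]
orientation: [[-0.987, 0.161, -0.0], [0.161, 0.987, 0.0], [0.0, 0.0, -1.0]]
wrist_force: [0.1, -1.1, -3.5]
opening: 0.0618
finger_force: 36.2
```

To row units: -20 mm / 1000 = -0.02, -19 mm / 1000 = -0.019.

{"api": "jog_arm", "payload": {
  "targets": [
    {"travel":[0,0,-0.005],"turn":[0,0,0]},
    {"travel":[0,0,-0.01],"turn":[0,0,0]},
    {"travel":[0,0,-0.014],"turn":[0,0,0]},
    {"travel":[0,0,-0.017],"turn":[0,0,0]},
    {"travel":[0,0,-0.019],"turn":[0,0,0]},
    {"travel":[0,0,-0.02],"turn":[0,0,0]},
    {"travel":[0,0,-0.02],"turn":[0,0,0]},
    {"travel":[0,0,-0.02],"turn":[0,0,0]}
  ]
}}

```text
time_s: 14.67
ee_pos: [0.5207, -0.1684, 0.1697]
orientation: [[-0.987, 0.161, -0.0], [0.161, 0.987, 0.0], [0.0, 0.0, -1.0]]
wrist_force: [-0.6, 0.3, -3.6]
opening: 0.062
finger_force: 36.2
```

```bash
cat >pk.py <<'E'
from bench import *
from h import *
s=get_state();print(s["time_s"],s["ee_pos"],s["opening"],s["wrist_force"],s["finger_force"],s["joint_pos"].round(1))
for n in("side","top"):
    c=camera(n);a=c["frame"].astype(int)
    m=(a[...,0]-a[...,1]>45)&(a[...,2]>.9*a[...,1])&(a[...,0]>110)
    k,l,st,ce=cv2.connectedComponentsWithStats(m.astype(np.uint8))
    print(n,[(st[i,4],ce[i].round(1)) for i in range(1,k) if st[i,4]>4],"pred",proj(c,np.array([s["ee_pos"]+[0,0,.0155]])).round(1))
E
python3 pk.py
```

```text
14.6667 [ 0.52066117 -0.16839059  0.16965278] 0.061972887846304184 [-0.5814056   0.31122834 -3.64732914] 36.17834022268653 [ -26.    26.2   90.4    0.    63.4 -106.7]
side [] pred [[346.7 146.7]]
top [] pred [[407.2 233.4]]
```

Now the quarter turn, with a smooth ramp.

To row units: 15 degrees / 45 = 0.3333.

{"api": "jog_arm", "payload": {
  "targets": [
    {"travel":[0,0,0],"turn":[0,0,0.0067]},
    {"travel":[0,0,0],"turn":[0,0,0.0222]},
    {"travel":[0,0,0],"turn":[0,0,0.0489]},
    {"travel":[0,0,0],"turn":[0,0,0.0889]},
    {"travel":[0,0,0],"turn":[0,0,0.14]},
    {"travel":[0,0,0],"turn":[0,0,0.2]},
    {"travel":[0,0,0],"turn":[0,0,0.2667]},
    {"travel":[0,0,0],"turn":[0,0,0.3333]}
  ]
}}

```text
time_s: 15.43
ee_pos: [0.5207, -0.1684, 0.1697]
orientation: [[-0.91, 0.414, -0.0], [0.414, 0.91, 0.0], [0.0, 0.0, -1.0]]
wrist_force: [0.3, -0.4, -2.4]
opening: 0.0622
finger_force: 36.2
```

To row units: 24 degrees / 45 = 0.5333.

{"api": "jog_arm", "payload": {
  "targets": [
    {"travel":[0,0,0],"turn":[0,0,0.0667]},
    {"travel":[0,0,0],"turn":[0,0,0.1333]},
    {"travel":[0,0,0],"turn":[0,0,0.2]},
    {"travel":[0,0,0],"turn":[0,0,0.2667]},
    {"travel":[0,0,0],"turn":[0,0,0.3333]},
    {"travel":[0,0,0],"turn":[0,0,0.4]},
    {"travel":[0,0,0],"turn":[0,0,0.4667]},
    {"travel":[0,0,0],"turn":[0,0,0.5333]}
  ]
}}

```text
time_s: 16.1
ee_pos: [0.5207, -0.1684, 0.1698]
orientation: [[-0.663, 0.748, -0.0], [0.748, 0.663, 0.0], [0.0, 0.0, -1.0]]
wrist_force: [0.2, -0.6, -2.9]
opening: 0.0618
finger_force: 36.2
```

To row units: 24 degrees / 45 = 0.5333.

{"api": "jog_arm", "payload": {
  "targets": [
    {"travel":[0,0,0],"turn":[0,0,0.0667]},
    {"travel":[0,0,0],"turn":[0,0,0.1333]},
    {"travel":[0,0,0],"turn":[0,0,0.2]},
    {"travel":[0,0,0],"turn":[0,0,0.2667]},
    {"travel":[0,0,0],"turn":[0,0,0.3333]},
    {"travel":[0,0,0],"turn":[0,0,0.4]},
    {"travel":[0,0,0],"turn":[0,0,0.4667]},
    {"travel":[0,0,0],"turn":[0,0,0.5333]}
  ]
}}

```text
time_s: 16.77
ee_pos: [0.5207, -0.1684, 0.1698]
orientation: [[-0.302, 0.953, -0.0], [0.953, 0.302, 0.0], [0.0, -0.0, -1.0]]
wrist_force: [0.1, -0.8, -3.3]
opening: 0.0618
finger_force: 36.2
```

To row units: 23 degrees / 45 = 0.5111.

{"api": "jog_arm", "payload": {
  "targets": [
    {"travel":[0,0,0],"turn":[0,0,0.0667]},
    {"travel":[0,0,0],"turn":[0,0,0.1333]},
    {"travel":[0,0,0],"turn":[0,0,0.2]},
    {"travel":[0,0,0],"turn":[0,0,0.2667]},
    {"travel":[0,0,0],"turn":[0,0,0.3333]},
    {"travel":[0,0,0],"turn":[0,0,0.4]},
    {"travel":[0,0,0],"turn":[0,0,0.46]},
    {"travel":[0,0,0],"turn":[0,0,0.5111]}
  ]
}}

```text
time_s: 17.43
ee_pos: [0.5207, -0.1684, 0.1698]
orientation: [[0.095, 0.995, -0.0], [0.995, -0.095, 0.0], [0.0, -0.0, -1.0]]
wrist_force: [-0.1, -0.4, -3.2]
opening: 0.0618
finger_force: 36.2
```

To row units: 4 degrees / 45 = 0.0889.

{"api": "jog_arm", "payload": {
  "targets": [
    {"travel":[0,0,0],"turn":[0,0,0.04]},
    {"travel":[0,0,0],"turn":[0,0,0.0667]},
    {"travel":[0,0,0],"turn":[0,0,0.0822]},
    {"travel":[0,0,0],"turn":[0,0,0.0889]},
    {"travel":[0,0,0],"turn":[0,0,0.0889]},
    {"travel":[0,0,0],"turn":[0,0,0.0889]},
    {"travel":[0,0,0],"turn":[0,0,0.0889]},
    {"travel":[0,0,0],"turn":[0,0,0.0889]}
  ]
}}

```text
time_s: 18.1
ee_pos: [0.5208, -0.1684, 0.1698]
orientation: [[0.16, 0.987, 0.0], [0.987, -0.16, 0.0], [0.0, 0.0, -1.0]]
wrist_force: [-1.0, -0.3, -3.2]
opening: 0.0619
finger_force: 36.2
```

```bash
python3 pk.py; python3 -c "
from bench import *
s=get_state();print(s['orientation'].round(4),s['joint_vel'].round(2))"
```

```text
18.1 [ 0.52075359 -0.16841156  0.16980818] 0.06193739000189573 [-0.96033778 -0.32867611 -3.22062602] 36.178713105618954 [-25.9  26.2  90.4   0.   63.4 -16.7]
side [(np.int32(103), array([345.6, 146.2]))] pred [[346.7 146.7]]
top [] pred [[407.2 233.4]]
[[ 1.605e-01  9.870e-01  1.000e-04]
 [ 9.870e-01 -1.605e-01  1.000e-04]
 [ 1.000e-04  0.000e+00 -1.000e+00]] [-0.11  0.01  0.04  0.01 -0.05  0.07]
```

The sphere shows in the side view at (345.6,146.2), where the middle of the hollow is predicted at (346.7,146.7). The arm is at rest, so I'll let it settle for a moment, recheck and hand in.

{"api": "jog_arm", "payload": {
  "targets": [
    {"travel":[0,0,0],"turn":[0,0,0]},
    {"travel":[0,0,0],"turn":[0,0,0]},
    {"travel":[0,0,0],"turn":[0,0,0]},
    {"travel":[0,0,0],"turn":[0,0,0]},
    {"travel":[0,0,0],"turn":[0,0,0]},
    {"travel":[0,0,0],"turn":[0,0,0]},
    {"travel":[0,0,0],"turn":[0,0,0]},
    {"travel":[0,0,0],"turn":[0,0,0]}
  ]
}}

```text
time_s: 18.87
ee_pos: [0.5207, -0.1684, 0.1698]
orientation: [[0.161, 0.987, 0.0], [0.987, -0.161, 0.0], [0.0, 0.0, -1.0]]
wrist_force: [0.2, -0.3, -2.8]
opening: 0.0619
finger_force: 36.2
```

```bash
python3 pk.py; python3 -c "
from bench import close_job
print(close_job())"
```

```text
18.8667 [ 0.52074914 -0.16841443  0.16981319] 0.06187236898517007 [ 0.16959986 -0.25669702 -2.84540432] 36.17883827537298 [-25.9  26.2  90.4   0.   63.4 -16.7]
side [(np.int32(103), array([345.6, 146.2]))] pred [[346.7 146.7]]
top [] pred [[407.2 233.4]]
the job is handed in; nothing more can be done
None
```

The job is handed in at about 19 s: the quartz sphere sits in the middle of the smaller tray's hollow, and the gripper holds the tray level, still and crosswise about 10 cm above the riser.

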